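# Bolt the documents box shut past its spring safety catch

### The arm

A 6-joint arm with a two-finger parallel gripper is mounted at the origin on the work surface. World frame = base frame: x ahead of the robot, y to its left, z up, the work surface at z = 0. Lengths are in m, angles in rad, forces in N, time in s.
With the tool pointing down it reaches from about 0.4 to 0.825 m from the base axis. Payload 7 kg.
Tool frame: the origin (TCP) lies at the very end of the fingers, on their centre line; the grasp point (between the pads) lies 19 mm behind it (grip_depth is the distance from the TCP to the grasp point, in m); z points along the fingers, y is the direction in which the jaws open and shut (so a half turn about z gives the same grasp; the last joint's range is limited). The gripper opens to 88 mm and grips with 3 to 60 N. Pads are 19 mm wide; open, the fingers measure 130 mm over their backs; the gripper's body (78 mm by 193 mm) begins 47 mm behind the grasp point.
Start: joints at [1.637, 0.359, 0.012, 0, -1.224, -0.288], TCP at [0.149, 0.658, 0.227] pointing down, gripper open.
Joint ranges: [-3.07, 3.07], [-1.43, 2.12], [-1.02, 1.25], [-3.03, 1.67], [-3.05, -0], [-3.03, 3.03]. Speed limits (rad/s): [2.39, 2.39, 3.01, 3.14, 3.14, 3.14].

### API

Orientations are given as [roll, pitch, yaw] about the fixed x, y, z axes, in that order (R = Rz(yaw) Ry(pitch) Rx(roll)).
In Python, from station import get_state, grab_frame, get_calibration, job_done, grip_depth gives the robot as it stands. The module is installed in compiled form; this text tells all that it offers.
- The arm moves only by the shell command python3 -m crank 'ROWS' [FORCE]. ROWS is JSON, a list of rows, each an object with "turn": the turn, a rotation vector about the tool's x, y, z each as a share of 2 pi rad, from -1 to 1, a list of three; "slide": the shift along the tool's x, y, z each as a share of 0.5 m, from -1 to 1, a list of three; "fingers": the opening, from -1 (shut) to 1 (fully open). A call has 1 to 5 rows; each row is the pose to reach, as a shift and turn from the pose commanded when the call began, along the tool's axes at that moment, turning the shorter way round; what a row does not reach only later rows make up. A row lasts 1/12 s, in which the tool goes at most 41.7 mm and 7.16 degrees, less where a joint would pass 70% of its speed; a pose out of reach is approached as far as the arm can. A call with a number of a shift or a turn outside -1 to 1 is refused whole. A call with a gripper value outside its range is refused whole. The fingers move at their own pace and stop on an object; FORCE is the grip in N (left out, the last holds). Time passes only in rows, so rows that repeat a pose let the fingers close. It gives the time, the measured TCP pose, the force and the opening at its end, in the units of the state.
- get_state(): the state, without advancing time (a new reading comes with each control period).
- grab_frame(name): name is "side" or "top" or "wrist"; returns the picture (480x640x3 uint8, red, green, blue); there is no depth.
- get_calibration(name): a dict with "K" (3x3 intrinsics, pixels), "pose" (4x4, takes a point from camera to world coordinates). Camera axes: x right, y up, looking along -z (the intrinsics and any distortion apply to the point x, -y, -z); pixel columns grow to the right and rows downward; lengths in m; the calibration is good to about 2 mm. The wrist camera is an equidistant fisheye: a pixel r from the principal point sees the ray r / f radians off the axis. A picture is of the moment at which its call begins: read the wrist's pose just before it. get_calibration takes no time and is no camera call; for the wrist camera it gives the pose at the moment of the call.
- job_done(): hands the job in, once; it reports no verdict.
The state is a dict: "t": time; "q": joint angles; "qd": joint speeds; "joint_efforts": joint torques, N m; "eef_pos": TCP position; "ee_rot": TCP orientation; "force": force on the tool from outside, world axes, zero at the start; "moment": the same for the moment, N m; "width": finger opening in m.
Only numpy, scipy, OpenCV 4.12 (cv2) and the standard library are available. Lean on these libraries where they do the work, as an engineer would, in place of code of your own. Each camera call takes 0.05 s, during which the arm holds its last target.

### The job

Lock the steel documents box: press its long spring safety catch down with one fingertip and, while keeping it down, push the upright knob of the sliding bolt with the other fingertip until the bolt is fully home in its keeper. Keep the catch down until the bolt is home, then let it spring right back up and leave the bolt there. Nothing is to be picked up: leave the other things on the box and the desk where they are.

Things in the scene. Friction and masses are not known exactly. Their poses are not given: they have to be found in the camera images.
- box: Grey steel documents box, fixed, 250 (x) x 340 (y) x 80 mm high. Origin at the centre of its underside, z up. On its top, both running along its y: the catch on the line x = -30 mm and the bolt on x = +25 mm (55 mm apart). The bolt slides to +y, over the seam between the lid's leaves (y = +62 mm), into a keeper. Nothing else of the lock stands over 22 mm above the box top.
- catch_top (a point): Centre of the upper face of the safety catch: a flat ribbed aluminium bar, 110 mm long (box y) and 26 mm wide (box x), upper face 40 mm above the box top when up, centre at box y = -20 mm. Axes as the box's. The bar moves straight down under a finger placed anywhere along it; a finger may slide along it while pressing.
- catch (a joint): How far the catch is pressed, m: 0 up, 0.010 fully down on its stop. Spring: 2 N at first, 6 to 7 N fully down. A comb under the bar traps a lug on the bolt all along the slide: the bolt is free only with the catch pressed 6 mm or more, so keep it 7 to 10 mm down. Let go short of home, it locks the bolt there or jams under the lug.
- bolt_knob (a point): Centre of the top of the bolt's knob: an upright steel tab 24 mm wide (box x) and 12 mm thick (box y), top 52 mm above the box top, standing on a flat bolt whose top is 15 mm above the box top. Starts at box x = +25, y = -35 mm and moves with the bolt. Axes as the box's. Push its -y face towards +y.
- bolt (a joint): How far the bolt is slid, m: 0 drawn back (start), 0.045 fully home in the keeper against its stop. It stays where it is left; friction about 2 N.
- stamp: Loose wooden hand stamp, 34 mm diameter, 55 mm high, standing on the box top near the far right corner. Bystander. Origin under its centre.
- tape: Loose roll of clear tape lying flat on the box top near the far left corner, 60 mm diameter, 18 mm high. Bystander. Origin under its centre.
- tin: Loose round steel clip tin on the box top near the near left corner, 44 mm diameter, 22 mm high. Bystander. Origin under its centre.
- tumbler: Pale green tumbler standing on the desk left of the box, 76 mm diameter, 176 mm high. Bystander. Origin under its centre.
- bottle: Clear water bottle on the desk right of the box, 62 mm diameter, 190 mm high. Bystander. Origin under its centre.
- mouse: Black computer mouse on the desk right of the box, 100 x 60 x 34 mm. Bystander. Origin under its centre.
- stapler: Stapler on the desk left of the box, 140 x 34 x 38 mm. Bystander. Origin under its centre.

How it is judged:
By the outcome, as a careful person would: the job done as asked, in the order asked, and still so for the second after the job is handed in, with the robot touching nothing.
It also fails if it takes over 35 s, if anything falls off the work surface, if the arm or the gripper's body presses on something with over 40 N, if the wrist force passes 120 N, or if a joint passes its speed limit or range.

## Working session

There is one attempt and no reset: what is moved stays moved. The work goes in short steps, Python scripts to look and compute and a shell command to move; the robot and the scene stay as the last step left them, time stands still between calls to the robot, and variables do not carry over. Pictures are saved under pics/ and viewed, and the job is handed in when it is done.

```bash
mkdir -p pics; python3 - <<'E'
from station import *
import cv2
s=get_state();print({k:s[k] for k in('t','eef_pos','ee_rot','width','force')},grip_depth)
for n in('side','top','wrist'):
    c=get_calibration(n);print(n,c)
    cv2.imwrite(f'pics/{n}0.png',grab_frame(n)[:,:,::-1])
E
```

```text
{'t': 0.0, 'eef_pos': array([0.1484108 , 0.65800817, 0.22561694]), 'ee_rot': array([ 3.13996081e+00, -1.60088640e-04, -2.21918255e-01]), 'width': 0.08739034904228268, 'force': array([-0.03166598, -0.47535823, -0.77445037])} 0.0188
side {'K': array([[439.36239996,   0.        , 312.07931967],
       [  0.        , 439.36239996, 234.53802873],
       [  0.        ,   0.        ,   1.        ]]), 'pose': array([[ 0.89166458,  0.3443241 , -0.29389656,  0.26566088],
       [-0.45244043,  0.65598176, -0.60414038, -0.55832857],
       [-0.01522931,  0.67166126,  0.74070184,  0.78075335],
       [ 0.        ,  0.        ,  0.        ,  1.        ]])}
top {'K': array([[458.43116547,   0.        , 325.83057783],
       [  0.        , 458.43116547, 236.93223864],
       [  0.        ,   0.        ,   1.        ]]), 'pose': array([[-0.02629345,  0.99748417, -0.06583308,  0.50208946],
       [-0.99948366, -0.02501523,  0.02016583,  0.02086704],
       [ 0.01846827,  0.06632932,  0.99762686,  1.14716743],
       [ 0.        ,  0.        ,  0.        ,  1.        ]])}
wrist {'K': array([[371.64829954,   0.        , 314.68634121],
       [  0.        , 371.64829954, 244.44731929],
       [  0.        ,   0.        ,   1.        ]]), 'pose': array([[-0.2191799 ,  0.93179094,  0.28935413,  0.22704636],
       [-0.97568326, -0.20978578, -0.06349891,  0.64120163],
       [ 0.00153467, -0.29623567,  0.95511364,  0.38319407],
       [ 0.        ,  0.        ,  0.        ,  1.        ]])}
```

View pics/top0.png

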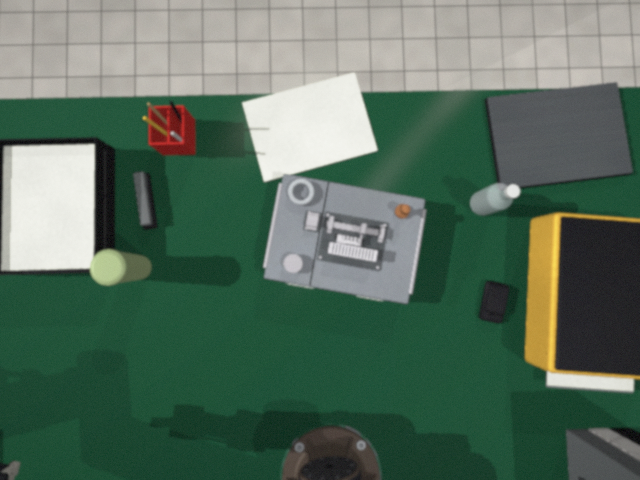

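View pics/side0.png

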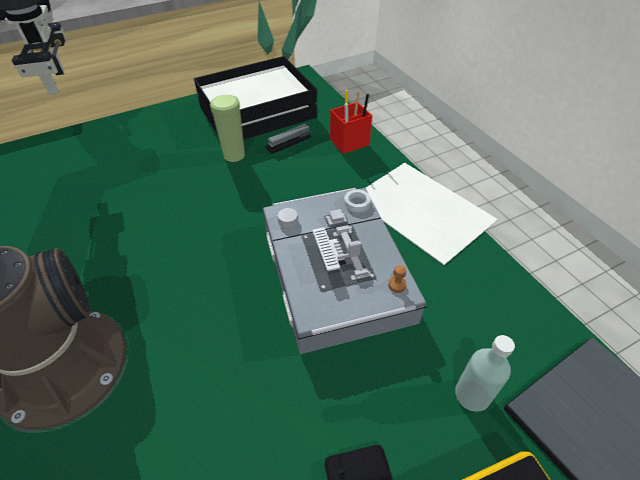

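View pics/wrist0.png

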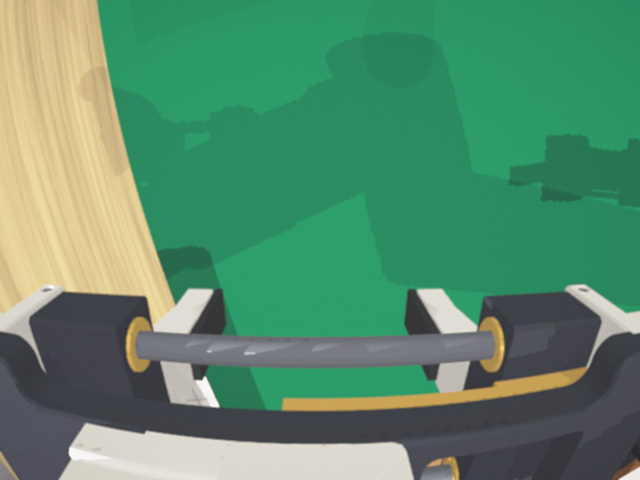

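The top image shows the box centred near (345,238). The seam is at column ~315. The white ribbed catch is at ~(352,252), with the bolt above it and its knob near (350,238). I'll zoom in.

```bash
python3 - <<'E'
import cv2
a=cv2.imread('pics/top0.png')[170:310,255:435];cv2.imwrite('pics/topz.png',cv2.resize(a,None,fx=4.2,fy=4.2,interpolation=cv2.INTER_CUBIC))
a=cv2.imread('pics/side0.png')[180:360,250:440];cv2.imwrite('pics/sidez.png',cv2.resize(a,None,fx=3.3,fy=3.3,interpolation=cv2.INTER_CUBIC))
E
```

```text
(no output)
```

View pics/topz.png

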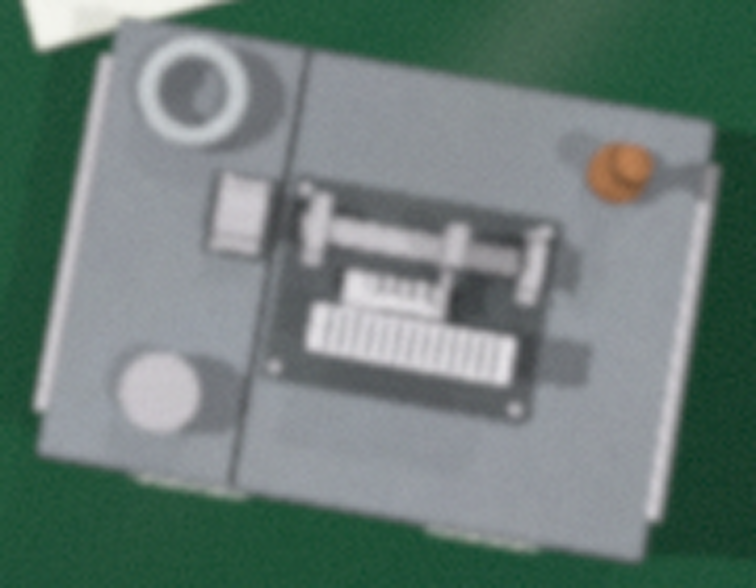

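View pics/sidez.png

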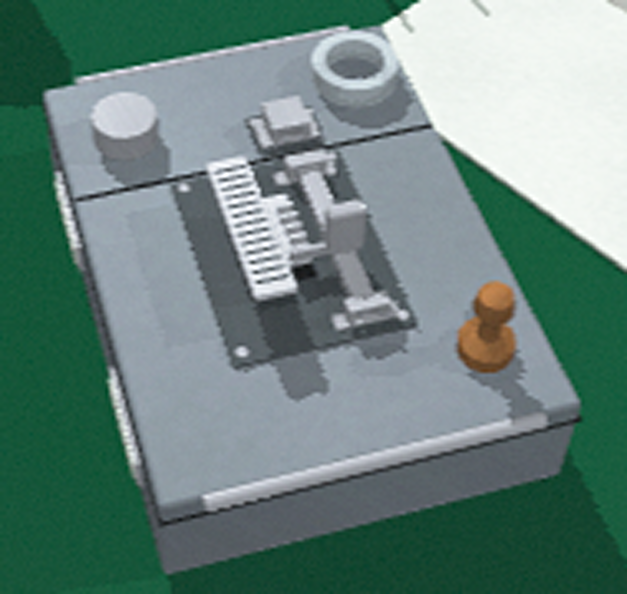

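```bash
cat > h.py <<'E'
import numpy as np
from station import *
def proj(n,P):
    c=get_calibration(n);T=np.linalg.inv(c['pose']);p=np.atleast_2d(P)@T[:3,:3].T+T[:3,3]
    v=p*[1,-1,-1];return v[:,:2]/v[:,2:]*[c['K'][0,0],c['K'][1,1]]+c['K'][:2,2]
def box(b,x): # x=(X,Y,yaw)
    c,s=np.cos(x[2]),np.sin(x[2]);b=np.atleast_2d(b)
    return np.c_[x[0]+c*b[:,0]-s*b[:,1],x[1]+s*b[:,0]+c*b[:,1],b[:,2]]
E
python3 - <<'E'
from h import *
from scipy.optimize import least_squares
tz=lambda p:(np.array(p,float)+.5)/4.2-.5+[255,170]
sz=lambda p:(np.array(p,float)+.5)/3.3-.5+[250,180]
m=1e-3
B=[(125,170,80),(-125,170,80),(-125,-170,80),(125,-170,80),(125,62,80),(-125,62,80),
 (-43,35,120),(-43,-75,120),(-17,-75,120),(-17,35,120),(25,-35,132)]
T=[(115,18),(38,455),(645,560),(715,125),(308,50),(235,487),(307,352),(508,385),(517,337),(312,302),(459,240)]
BS=[(-125,170,80),(-125,-170,80),(125,-170,80),(125,62,80),(-125,62,80),(-43,35,120),(-17,35,120),(-43,-75,120),(-17,-75,120),(25,-35,132)]
S=[(47,92),(162,515),(580,405),(432,127),(80,198),(210,164),(246,158),(257,298),(297,290),(347,207)]
B=np.array(B)*m;BS=np.array(BS)*m
f1=lambda x:(proj('top',box(B,x))-tz(T)); f2=lambda x:(proj('side',box(BS,x))-sz(S))
for nm,f in(('top',f1),('side',f2),('both',lambda x:np.r_[f1(x),f2(x)])):
    r=least_squares(lambda x:f(x).ravel(),[.5,0,-.16],loss='soft_l1')
    print(nm,r.x.round(4));print(f(r.x).round(1).tolist())
E
```

```text
top [ 0.5692 -0.0453 -0.1959]
[[0.6, -0.6], [-0.0, 0.6], [0.1, 0.3], [0.0, -1.5], [-0.1, -0.4], [-0.9, 0.8], [-0.2, -0.5], [0.2, -0.1], [-0.0, -0.0], [0.5, -0.0], [-0.2, 1.2]]
side [ 0.5697 -0.0496 -0.2064]
[[-1.3, -0.8], [-0.6, -1.1], [1.9, 0.3], [1.8, -0.4], [-1.8, 1.2], [-1.0, -0.1], [0.2, -0.8], [-0.1, 0.3], [0.9, -0.2], [0.3, 1.0]]
both [ 0.5695 -0.0469 -0.1993]
[[1.4, -0.9], [0.5, 0.2], [0.5, 0.4], [0.8, -1.3], [0.7, -0.6], [-0.4, 0.6], [0.4, -0.7], [0.9, -0.1], [0.6, -0.1], [1.2, -0.2], [0.6, 1.2], [-2.3, -1.1], [-0.6, -2.0], [1.3, -1.2], [0.7, -1.3], [-2.5, 0.7], [-1.8, -0.8], [-0.6, -1.5], [-0.6, -0.6], [0.4, -1.2], [-0.4, 0.0]]
```

The box fits at about (0.569, -0.047) m with yaw -0.197 rad, and both views agree within 2–4 mm. The plan is to align the jaw axis with box x (yaw -1.768) and set the opening to about 40 mm. One fingertip then sits on the catch and the other behind the knob, with the TCP at box (-2.5, -56) mm.

```bash
cat >> h.py <<'E'
from scipy.spatial.transform import Rotation as Ro
BX=np.array([.5694,-.047,-.197])
def to(pos,yaw,roll=np.pi):
    s=get_state();R=Ro.from_euler('xyz',s['ee_rot']);G=Ro.from_euler('xyz',[roll,0,yaw])
    print('t',round(s['t'],2),'pos',s['eef_pos'].round(4),'slide',(R.inv().apply(np.array(pos)-s['eef_pos'])/.5).round(4),'turn',((R.inv()*G).as_rotvec()/2/np.pi).round(4))
def tb(b,yaw=BX[2]-np.pi/2): 
    p=box(np.array(b)*1e-3,BX)[0];print(p.round(4));to(p,yaw)
E
python3 - <<'E'
from h import *
to([.42,.35,.26],-1.0); tb([-2.5,-58,190])
E
```

```text
t 0.15 pos [0.1484 0.6581 0.2258] slide [ 0.6654  0.4817 -0.0676] turn [ 2.000e-04 -1.000e-04  1.238e-01]
[ 0.5556 -0.1034  0.19  ]
t 0.15 pos [0.1484 0.6581 0.2258] slide [1.1295 1.3064 0.0735] turn [ 1.00e-04 -2.00e-04  2.46e-01]
```

```bash
A='python3 -m crank'
python3 -m crank '[{"slide":[0.665,0.482,-0.067],"turn":[0,0,0.124],"fingers":-0.09},{"slide":[0.665,0.482,-0.067],"turn":[0,0,0.124],"fingers":-0.09},{"slide":[0.665,0.482,-0.067],"turn":[0,0,0.124],"fingers":-0.09},{"slide":[0.665,0.482,-0.067],"turn":[0,0,0.124],"fingers":-0.09},{"slide":[0.665,0.482,-0.067],"turn":[0,0,0.124],"fingers":-0.09}]' 20
python3 -c "
from h import *
to([.42,.35,.26],-1.0); tb([-2.5,-58,200])"
```

```text
t: 0.57
eef_pos: [0.2865, 0.5008, 0.2434]
ee_rot: [3.141, -0.0, -0.852]
force: [1.1, 0.2, 0.6]
width: 0.0599
t 0.57 pos [0.2865 0.5008 0.2434] slide [ 0.4029 -0.0025 -0.0331] turn [ 0.0001 -0.      0.0235]
[ 0.5556 -0.1034  0.2   ]
t 0.57 pos [0.2865 0.5008 0.2434] slide [1.2641 0.39   0.0872] turn [ 0.000e+00 -1.000e-04  1.457e-01]
```

```bash
python3 -m crank '[{"slide":[0.6,0.15,-0.03],"turn":[0,0,0.1],"fingers":-0.09},{"slide":[0.6,0.15,-0.03],"turn":[0,0,0.1],"fingers":-0.09},{"slide":[0.6,0.15,-0.03],"turn":[0,0,0.1],"fingers":-0.09},{"slide":[0.6,0.15,-0.03],"turn":[0,0,0.1],"fingers":-0.09},{"slide":[0.6,0.15,-0.03],"turn":[0,0,0.1],"fingers":-0.09}]'
python3 -c "
from h import *
tb([-2.5,-58,210])"
```

```text
t: 0.98
eef_pos: [0.382, 0.3159, 0.2537]
ee_rot: [-3.142, 0.0, -1.478]
force: [1.1, 0.4, 0.2]
width: 0.0403
[ 0.5556 -0.1034  0.21  ]
t 0.98 pos [0.382  0.3159 0.2537] slide [ 0.8672 -0.2678  0.0873] turn [-0.      0.      0.0462]
```

```bash
python3 -m crank '[{"slide":[0.867,-0.268,0.04],"turn":[0,0,0.046],"fingers":-0.09},{"slide":[0.867,-0.268,0.04],"turn":[0,0,0.046],"fingers":-0.09},{"slide":[0.867,-0.268,0.04],"turn":[0,0,0.046],"fingers":-0.09},{"slide":[0.867,-0.268,0.04],"turn":[0,0,0.046],"fingers":-0.09},{"slide":[0.867,-0.268,0.04],"turn":[0,0,0.046],"fingers":-0.09}]'
python3 -c "
from h import *
tb([-2.5,-58,210])"
```

```text
t: 1.4
eef_pos: [0.4626, 0.1241, 0.2446]
ee_rot: [-3.141, 0.001, -1.761]
force: [0.0, 0.8, -0.4]
width: 0.0399
[ 0.5556 -0.1034  0.21  ]
t 1.4 pos [0.4626 0.1241 0.2446] slide [ 0.4117 -0.2686  0.069 ] turn [-0.0001  0.0001  0.0011]
```

```bash
python3 -m crank '[{"slide":[0.412,-0.269,0.05],"turn":[0,0,0.001],"fingers":-0.09},{"slide":[0.412,-0.269,0.05],"turn":[0,0,0.001],"fingers":-0.09},{"slide":[0.412,-0.269,0.05],"turn":[0,0,0.001],"fingers":-0.09},{"slide":[0.412,-0.269,0.05],"turn":[0,0,0.001],"fingers":-0.09},{"slide":[0.412,-0.269,0.05],"turn":[0,0,0.001],"fingers":-0.09}]'
python3 -m crank '[{"slide":[0.1,-0.04,0.02],"turn":[0,0,0],"fingers":-0.09},{"slide":[0.1,-0.04,0.02],"turn":[0,0,0],"fingers":-0.09}]'
python3 -c "
from h import *
import cv2
tb([-2.5,-58,190])
print(get_calibration('wrist')['pose'].tolist())
cv2.imwrite('pics/w1.png',grab_frame('wrist')[:,:,::-1])
cv2.imwrite('pics/s1.png',cv2.resize(grab_frame('side')[140:380,200:480,::-1],None,fx=2.4,fy=2.4))
"
```

```text
t: 1.82
eef_pos: [0.5412, -0.0678, 0.2232]
ee_rot: [-3.141, 0.0, -1.767]
force: [1.2, 1.8, -0.1]
width: 0.0396
t: 1.98
eef_pos: [0.5507, -0.1228, 0.2116]
ee_rot: [3.139, -0.001, -1.77]
force: [0.1, 0.6, -0.4]
width: 0.0397
[ 0.5556 -0.1034  0.19  ]
t 1.98 pos [ 0.5507 -0.1228  0.2116] slide [-0.0401 -0.002   0.0432] turn [ 0.0004 -0.0002 -0.0003]
[[-0.9804051073585466, -0.18858403323462838, -0.05693757875285311, 0.5349704571028225], [0.1969863884197975, -0.9363630447443563, -0.2905522521241289, -0.201176727739231], [0.0014792709695797318, -0.2960748399409164, 0.9551635990296948, 0.3691804464178669], [0.0, 0.0, 0.0, 1.0]]
```

View pics/w1.png

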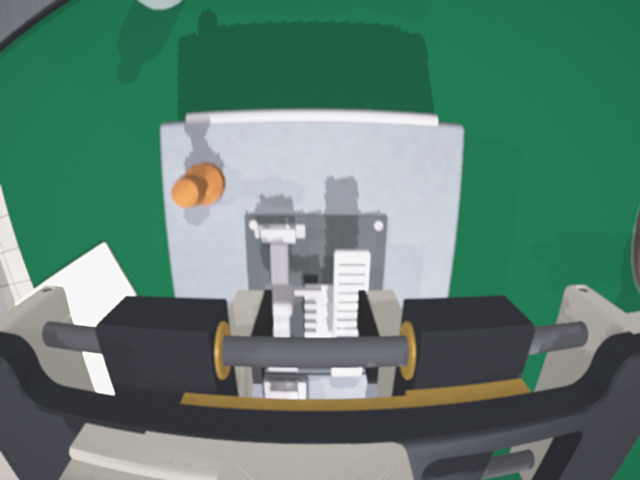

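View pics/s1.png

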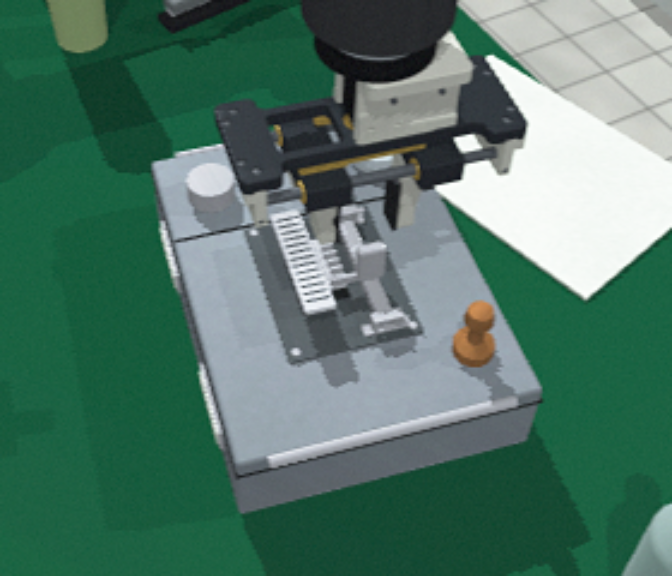

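The wrist view shows the catch's -y end at (335–370, 250), the box's -y edge corners at about (161,126) and (463,126), and the fingers framing the lock. I'll check the fit against this view.

```bash
cat >> h.py <<'E'
def projw(P,pose):
    c=get_calibration('wrist');T=np.linalg.inv(pose);p=np.atleast_2d(P)@T[:3,:3].T+T[:3,3];v=p*[1,-1,-1]
    r=np.hypot(v[:,0],v[:,1]);th=np.arctan2(r,v[:,2]);return c['K'][0,0]*th[:,None]*v[:,:2]/r[:,None]+c['K'][:2,2]
E
python3 - <<'E'
from h import *
from scipy.optimize import least_squares
pose=get_calibration('wrist')['pose']
B=np.array([(-125,-170,80),(125,-170,80),(-43,-75,120),(-17,-75,120)])*1e-3
m=np.array([(463,126),(161,126),(370,250),(335,250)])
f=lambda x:(projw(box(B,x),pose)-m).ravel()
print(f(BX).reshape(-1,2).round(1).tolist());r=least_squares(f,BX);print(r.x,r.fun.round(1))
# finger check: tips at opening 40, thickness
s=get_state();R=Ro.from_euler('xyz',s['ee_rot'])
for y in(-42,-31,-20,20,31,42):print(y,projw(s['eef_pos']+R.apply([9.5e-3,y*1e-3,0]),pose).round(0))
E
```

```text
[[0.4, -4.3], [-6.2, -2.5], [-1.4, -0.2], [-2.8, -0.1]]
[ 0.56812834 -0.04539624 -0.20051802] [ 2.8 -1.9 -3.8 -1.7  1.1  1.7 -0.3  1.8]
-42 [[225. 288.]]
-31 [[248. 288.]]
-20 [[271. 289.]]
20 [[357. 289.]]
31 [[381. 288.]]
42 [[403. 288.]]
```

```bash
sed -i 's/^BX=.*/BX=np.array([.5688,-.0464,-.198])/' h.py
python3 -c "
from h import *
tb([-2.5,-58,150])"
```

```text
[ 0.5549 -0.1028  0.15  ]
t 2.08 pos [ 0.5502 -0.1212  0.2118] slide [-0.0381 -0.0023  0.1237] turn [ 0.0004 -0.0001 -0.0004]
```

```bash
python3 -m crank '[{"slide":[-0.038,-0.002,0.04],"turn":[0,0,0],"fingers":-0.09},{"slide":[-0.038,-0.002,0.08],"turn":[0,0,0],"fingers":-0.09},{"slide":[-0.038,-0.002,0.123],"turn":[0,0,0],"fingers":-0.09},{"slide":[-0.038,-0.002,0.123],"turn":[0,0,0],"fingers":-0.09},{"slide":[-0.038,-0.002,0.123],"turn":[0,0,0],"fingers":-0.09}]'
python3 -c "
from h import *
import cv2
tb([-2.5,-58,123])
print(get_state()['force'])
cv2.imwrite('pics/w2.png',grab_frame('wrist')[:,:,::-1])
cv2.imwrite('pics/s2.png',cv2.resize(grab_frame('side')[180:320,240:420,::-1],None,fx=4,fy=4))
"
```

```text
t: 2.5
eef_pos: [0.5548, -0.0996, 0.1516]
ee_rot: [3.14, -0.001, -1.766]
force: [0.1, -0.1, 1.0]
width: 0.04
[ 0.5549 -0.1028  0.123 ]
t 2.5 pos [ 0.5548 -0.0996  0.1516] slide [ 0.0062 -0.0016  0.0571] turn [ 0.0003 -0.0001  0.0004]
[ 0.11943539 -0.065616    0.99501814]
```

View pics/w2.png

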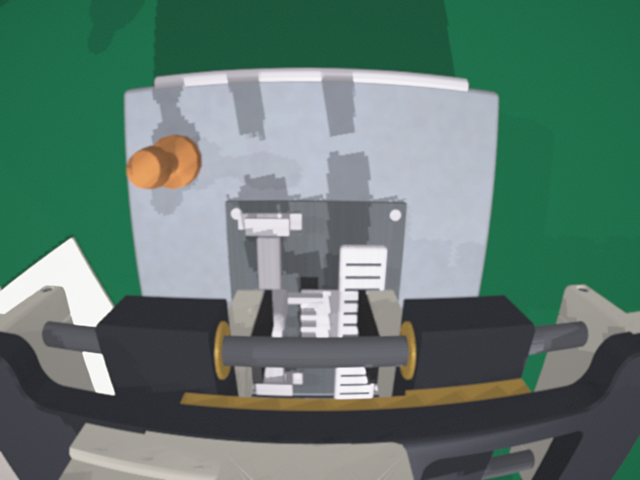

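View pics/s2.png

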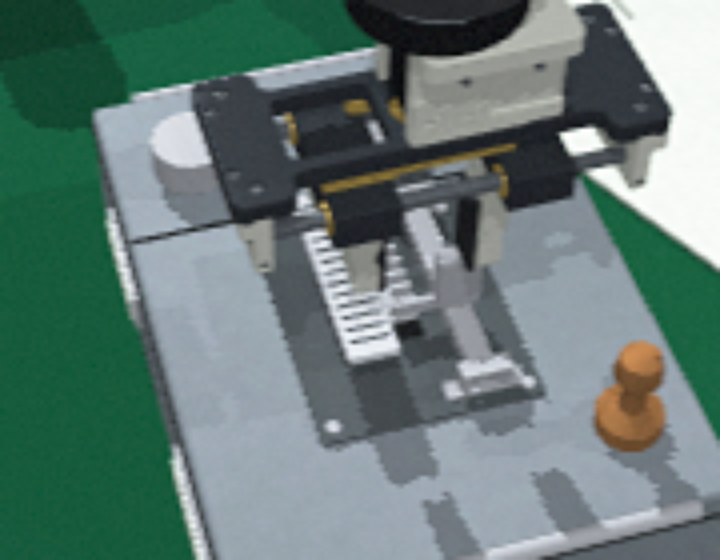

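```bash
python3 - <<'E'
from h import *
import cv2
s=get_state();R=Ro.from_euler('xyz',s['ee_rot'])
im=cv2.imread('pics/s2.png')
def d(P,c):
    p=((proj('side',P)-[240,180]+.5)*4-.5).astype(int);cv2.polylines(im,[p.reshape(-1,1,2)],True,c,1)
q=lambda x0,x1,y0,y1,z:box(np.array([(x0,y0,z),(x1,y0,z),(x1,y1,z),(x0,y1,z)])*1e-3,BX)
d(q(13,37,-41,-29,132),(0,0,255)); d(q(13,37,-41,-29,95),(0,0,255)); d(q(-43,-17,-75,35,120),(0,255,0))
for sgn in(-1,1):
    d(s['eef_pos']+R.apply(np.array([(-9.5,20*sgn,0),(9.5,20*sgn,0),(9.5,41*sgn,0),(-9.5,41*sgn,0)])*1e-3),(255,0,0))
cv2.imwrite('pics/s2o.png',im)
E
```

```text
(no output)
```

View pics/s2o.png

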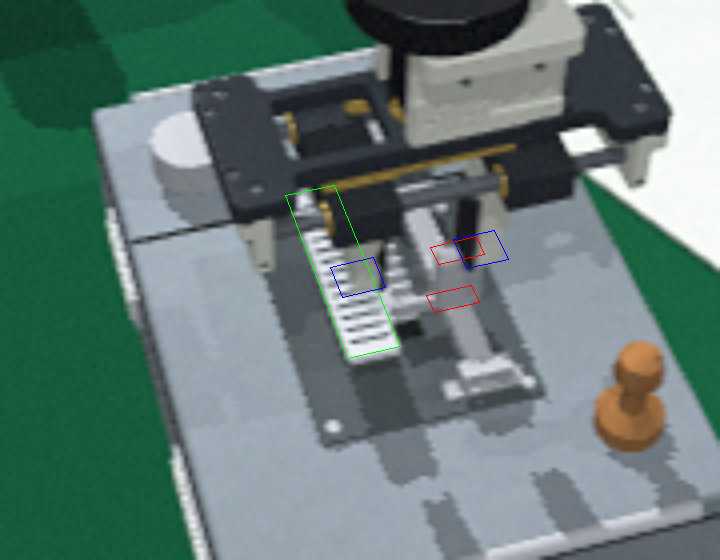

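The overlay matches: the bar and knob line up with the fit, and the fingertips are over the catch and just -y of the knob. I'll back off 4 mm and descend.

```bash
python3 -m crank '[{"slide":[0.008,-0.001,0.0],"turn":[0,0,0],"fingers":-0.09},{"slide":[0.008,-0.001,0.02],"turn":[0,0,0],"fingers":-0.09},{"slide":[0.008,-0.001,0.04],"turn":[0,0,0],"fingers":-0.09},{"slide":[0.008,-0.001,0.052],"turn":[0,0,0],"fingers":-0.09},{"slide":[0.008,-0.001,0.052],"turn":[0,0,0],"fingers":-0.09}]'
python3 -m crank '[{"slide":[0,0,0],"turn":[0,0,0],"fingers":-0.09},{"slide":[0,0,0],"turn":[0,0,0],"fingers":-0.09}]'
python3 -c "
from h import *
tb([-2.5,-58,112])"
```

```text
t: 3.02
eef_pos: [0.5539, -0.1044, 0.1238]
ee_rot: [3.139, -0.001, -1.768]
force: [0.4, 0.4, -0.2]
width: 0.0399
t: 3.18
eef_pos: [0.5553, -0.1043, 0.1258]
ee_rot: [3.141, -0.0, -1.767]
force: [0.2, -0.1, -0.0]
width: 0.0399
[ 0.5549 -0.1028  0.112 ]
t 3.18 pos [ 0.5553 -0.1043  0.1258] slide [-0.0029  0.0013  0.0277] turn [ 0.     -0.      0.0003]
```

```bash
for i in 1 2 3; do python3 -m crank '[{"slide":[0,0,0.004],"turn":[0,0,0],"fingers":-0.09},{"slide":[0,0,0.004],"turn":[0,0,0],"fingers":-0.09},{"slide":[0,0,0.004],"turn":[0,0,0],"fingers":-0.09}]' | grep -E 'eef_pos|force'; done
```

```text
eef_pos: [0.5552, -0.1042, 0.124]
force: [-0.0, 0.2, -0.2]
eef_pos: [0.5551, -0.1043, 0.1218]
force: [-0.2, -0.1, -0.0]
eef_pos: [0.5554, -0.1043, 0.12]
force: [0.0, 1.0, 1.4]
```

```bash
for i in 1 2 3; do python3 -m crank '[{"slide":[0,0,0.004],"turn":[0,0,0],"fingers":-0.09},{"slide":[0,0,0.004],"turn":[0,0,0],"fingers":-0.09},{"slide":[0,0,0.004],"turn":[0,0,0],"fingers":-0.09}]' | grep -E 't:|eef_pos|force'; done
```

```text
t: 4.18
eef_pos: [0.5554, -0.1043, 0.118]
ee_rot: [-3.141, -0.0, -1.767]
force: [0.6, -0.4, 3.2]
t: 4.43
eef_pos: [0.5554, -0.1043, 0.116]
ee_rot: [-3.141, -0.0, -1.767]
force: [0.8, -0.5, 4.4]
t: 4.68
eef_pos: [0.5554, -0.1043, 0.1139]
ee_rot: [-3.141, -0.0, -1.767]
force: [1.7, -1.3, 3.7]
```

```bash
python3 -m crank '[{"slide":[0,0,0.003],"turn":[0,0,0],"fingers":-0.09},{"slide":[0,0,0.005],"turn":[0,0,0],"fingers":-0.09},{"slide":[0,0,0.005],"turn":[0,0,0],"fingers":-0.09},{"slide":[0,0,0.005],"turn":[0,0,0],"fingers":-0.09}]'
python3 -c "
from h import *
import cv2
s=get_state();print(s['eef_pos'],s['force'])
tb([-2.5,-46,111.5])
cv2.imwrite('pics/w3.png',grab_frame('wrist')[:,:,::-1])
cv2.imwrite('pics/s3.png',cv2.resize(grab_frame('side')[180:320,240:420,::-1],None,fx=4,fy=4))
"
```

```text
t: 5.02
eef_pos: [0.5554, -0.1043, 0.1115]
ee_rot: [-3.141, -0.0, -1.767]
force: [1.8, -0.7, 4.6]
width: 0.0396
[ 0.5553978  -0.10430064  0.11150042] [ 1.83417715 -0.68938632  4.61143888]
[ 0.5573 -0.091   0.1115]
t 5.02 pos [ 0.5554 -0.1043  0.1115] slide [-0.0268  0.0015 -0.    ] turn [-0.0001 -0.      0.0003]
```

View pics/s3.png

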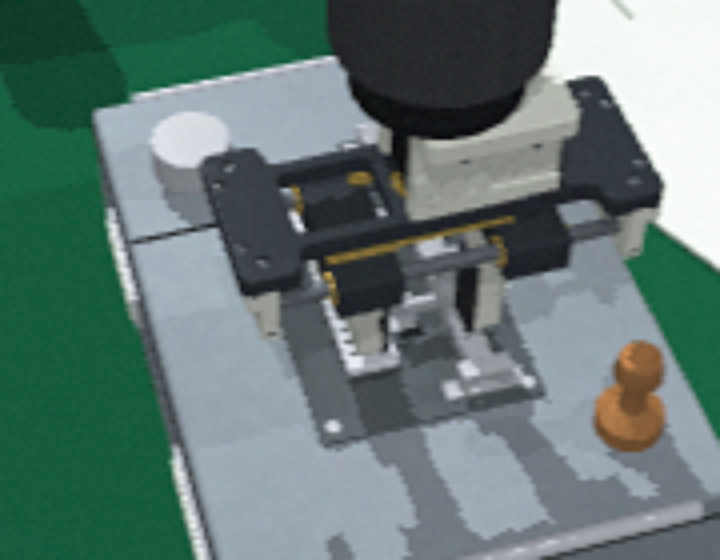

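View pics/w3.png

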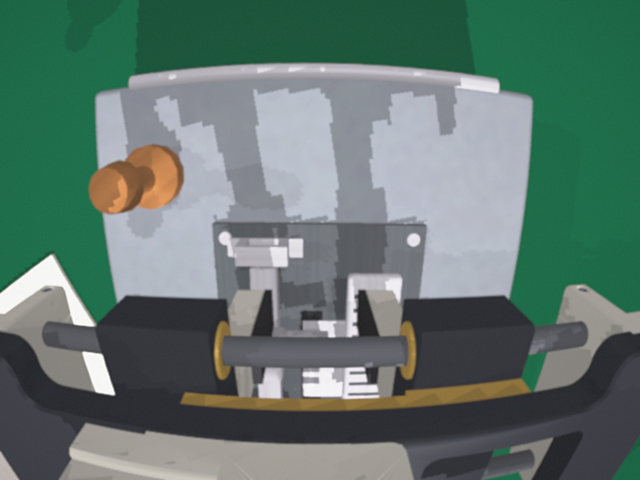

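```bash
for i in 1 2; do python3 -m crank '[{"slide":[0,0,0.001],"turn":[0,0,0],"fingers":-0.09},{"slide":[0,0,0.001],"turn":[0,0,0],"fingers":-0.09},{"slide":[0,0,0.001],"turn":[0,0,0],"fingers":-0.09}]'| grep -E 'eef_pos|force'; done
```

```text
eef_pos: [0.5554, -0.1043, 0.111]
force: [1.0, -0.8, 4.6]
eef_pos: [0.5554, -0.1043, 0.1106]
force: [1.4, -0.4, 6.1]
```

```bash
for i in 1 2; do python3 -m crank '[{"slide":[-0.005,0,0],"turn":[0,0,0],"fingers":-0.09},{"slide":[-0.01,0,0],"turn":[0,0,0],"fingers":-0.09},{"slide":[-0.015,0,0],"turn":[0,0,0],"fingers":-0.09},{"slide":[-0.02,0,0],"turn":[0,0,0],"fingers":-0.09},{"slide":[-0.02,0,0],"turn":[0,0,0],"fingers":-0.09}]'| grep -E 'eef_pos|force'; done
python3 -c "
from h import *
import cv2
s=get_state();print(s['t'])
tb([-2.5,-5,110.6])
cv2.imwrite('pics/w4.png',grab_frame('wrist')[:,:,::-1])
cv2.imwrite('pics/s4.png',cv2.resize(grab_frame('side')[180:320,240:420,::-1],None,fx=4,fy=4))
"
```

```text
eef_pos: [0.5567, -0.095, 0.1104]
force: [-0.5, -3.5, 5.5]
eef_pos: [0.5587, -0.0853, 0.1105]
force: [-0.7, -3.7, 4.7]
6.45
[ 0.5654 -0.0508  0.1106]
t 6.45 pos [ 0.5587 -0.0853  0.1105] slide [-0.0703  0.0004 -0.0004] turn [ 0.0001 -0.0002  0.0003]
```

View pics/s4.png

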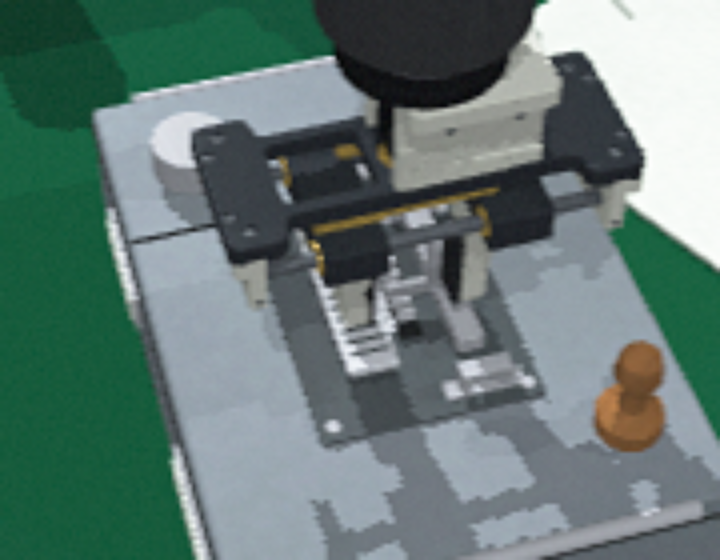

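View pics/w4.png

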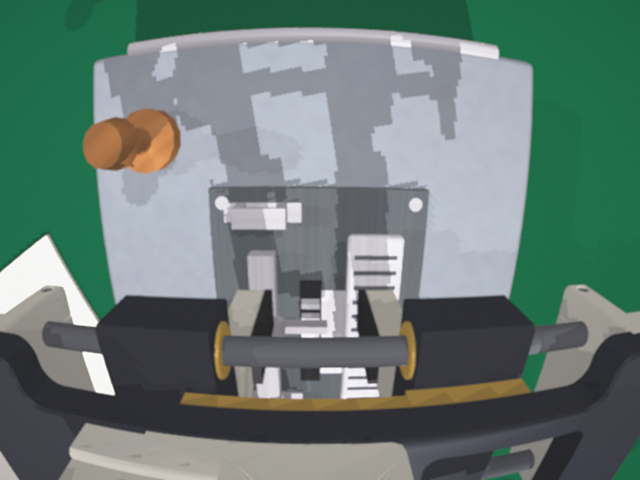

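The bolt is sliding: its tail has left the rear guide (wrist view, about (262,255)), and the catch is still down. I'll continue.

```bash
for i in 1 2 3; do python3 -m crank '[{"slide":[-0.005,0,0],"turn":[0,0,0],"fingers":-0.09},{"slide":[-0.01,0,0],"turn":[0,0,0],"fingers":-0.09},{"slide":[-0.015,0,0],"turn":[0,0,0],"fingers":-0.09},{"slide":[-0.02,0,0],"turn":[0,0,0],"fingers":-0.09},{"slide":[-0.02,0,0],"turn":[0,0,0],"fingers":-0.09}]'| grep -E 'eef_pos|force'; done
python3 -c "
from h import *
s=get_state();print(s['t'])
tb([-2.5,-5,110.6])
"
```

```text
eef_pos: [0.5607, -0.0755, 0.1105]
force: [-0.2, -4.6, 5.4]
eef_pos: [0.5627, -0.0657, 0.1105]
force: [-0.5, -4.0, 6.4]
eef_pos: [0.5646, -0.0559, 0.1105]
force: [1.0, -4.3, 5.8]
7.8
[ 0.5654 -0.0508  0.1106]
t 7.8 pos [ 0.5646 -0.0559  0.1105] slide [-0.0103  0.0006 -0.0003] turn [ 0.0001 -0.0002  0.0003]
```

Steps of 1.5 mm now, until the force shows the stop.

```bash
for i in 1 2 3; do python3 -m crank '[{"slide":[-0.0015,0,0],"turn":[0,0,0],"fingers":-0.09},{"slide":[-0.003,0,0],"turn":[0,0,0],"fingers":-0.09},{"slide":[-0.003,0,0],"turn":[0,0,0],"fingers":-0.09}]'| grep -E 'eef_pos|force'; done
python3 -c "
from h import *
tb([-2.5,-5,110.6])
"
```

```text
eef_pos: [0.5649, -0.0547, 0.1105]
force: [0.4, -4.8, 6.1]
eef_pos: [0.565, -0.0537, 0.1105]
force: [0.7, -8.4, 5.1]
eef_pos: [0.565, -0.0535, 0.1105]
force: [0.1, -14.0, 6.5]
[ 0.5654 -0.0508  0.1106]
t 8.55 pos [ 0.565  -0.0535  0.1105] slide [-0.0055  0.0004 -0.0002] turn [ 0.0002 -0.0006  0.0002]
```

```bash
for i in 1 2; do python3 -m crank '[{"slide":[-0.0015,0,0],"turn":[0,0,0],"fingers":-0.09},{"slide":[-0.003,0,0],"turn":[0,0,0],"fingers":-0.09},{"slide":[-0.003,0,0],"turn":[0,0,0],"fingers":-0.09}]'| grep -E 'eef_pos|force'; done
python3 -c "
from h import *
import cv2
tb([-2.5,-5,110.6])
cv2.imwrite('pics/w5.png',grab_frame('wrist')[:,:,::-1])
cv2.imwrite('pics/s5.png',cv2.resize(grab_frame('side')[180:320,240:420,::-1],None,fx=4,fy=4))
"
```

```text
eef_pos: [0.5651, -0.0533, 0.1106]
force: [1.6, -20.8, 4.9]
eef_pos: [0.565, -0.0531, 0.1106]
force: [0.3, -27.4, 5.7]
[ 0.5654 -0.0508  0.1106]
t 9.05 pos [ 0.565  -0.0531  0.1106] slide [-0.0047  0.0002 -0.    ] turn [ 0.0004 -0.0011 -0.    ]
```

View pics/s5.png

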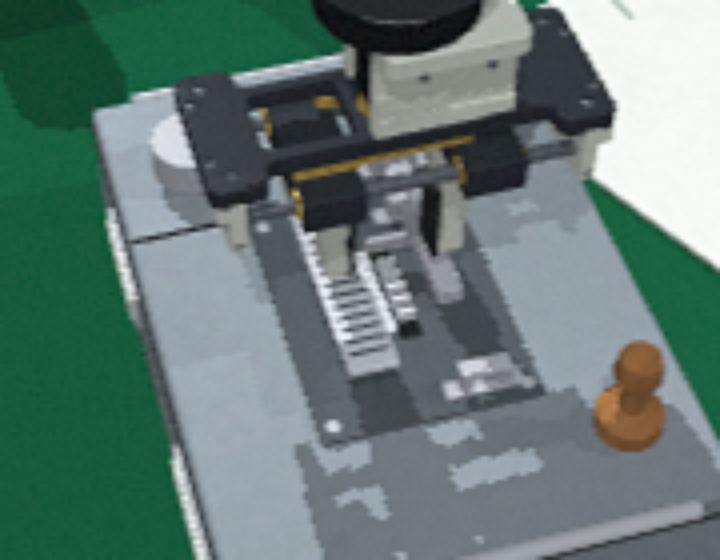

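View pics/w5.png

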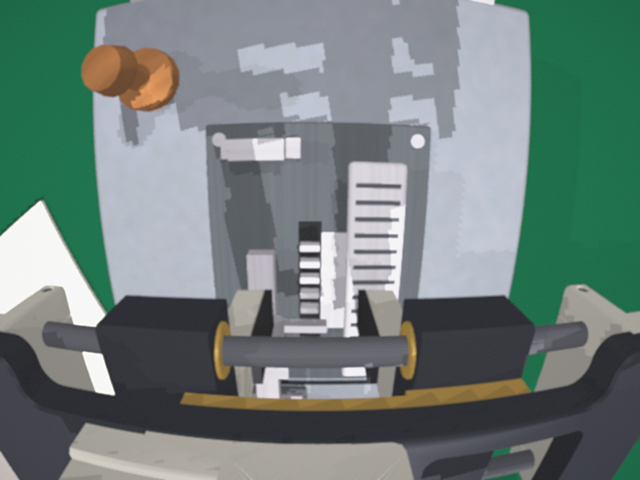

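```bash
python3 - <<'E'
from h import *
from scipy.optimize import least_squares
pose=get_calibration('wrist')['pose'];s=get_state()
B=np.array([(-43,-75,110.5),(-17,-75,110.5),(-125,-170,80),(125,-170,80)])*1e-3
m=np.array([(406,163),(349,163),(529,9),(97,9)])
f=lambda x:(projw(box(B,x),pose)-m).ravel()
print(f(BX).round(1))
r=least_squares(f,BX);print(r.x,r.fun.round(1))
for x in(BX,r.x):
    d=s['eef_pos'][:2]-x[:2];c,n=np.cos(x[2]),np.sin(x[2]);print('tcp in box',c*d[0]+n*d[1],-n*d[0]+c*d[1])
E
```

```text
[ 2.2  0.1 -0.3 -1.4  0.9 -1.6 -4.9 -0.1]
[ 0.56941936 -0.04632418 -0.20427633] [ 1.9  1.2 -0.6 -0.7  1.7  0.1 -4.2 -1.2]
tcp in box -0.00241820452283646 -0.007293406791701122
tcp in box -0.002963481010563796 -0.007508328637542622
```

The push rose to 27 N with under 1 mm of movement, so this looks like the stop. To confirm, I'll keep the catch pressed, slide back off the knob and look.

```bash
python3 -m crank '[{"slide":[0.01,0,0],"turn":[0,0,0],"fingers":-0.09},{"slide":[0.025,0,0],"turn":[0,0,0],"fingers":-0.09},{"slide":[0.04,0,0],"turn":[0,0,0],"fingers":-0.09},{"slide":[0.06,0,0],"turn":[0,0,0],"fingers":-0.09},{"slide":[0.06,0,0],"turn":[0,0,0],"fingers":-0.09}]'
python3 -m crank '[{"slide":[0.02,0,0],"turn":[0,0,0],"fingers":-0.09},{"slide":[0.03,0,0],"turn":[0,0,0],"fingers":-0.09},{"slide":[0.03,0,0],"turn":[0,0,0],"fingers":-0.09}]'
python3 - <<'E'
from h import *
import cv2
tb([-2.5,-5,110.6])
im=cv2.resize(grab_frame('side')[180:320,240:420,::-1],None,fx=4,fy=4)
cv2.imwrite('pics/s6.png',im)
def d(P,c):
    p=((proj('side',P)-[240,180]+.5)*4-.5).astype(int);cv2.polylines(im,[p.reshape(-1,1,2)],True,c,1)
q=lambda x0,x1,y0,y1,z:box(np.array([(x0,y0,z),(x1,y0,z),(x1,y1,z),(x0,y1,z)])*1e-3,BX)
d(q(13,37,4,16,132),(0,0,255)); d(q(13,37,4,16,95),(0,0,255))
cv2.imwrite('pics/s6o.png',im)
E
```

```text
t: 9.57
eef_pos: [0.5606, -0.0779, 0.1106]
ee_rot: [-3.141, 0.001, -1.768]
force: [0.2, -1.7, 5.9]
width: 0.0398
t: 9.82
eef_pos: [0.5577, -0.0922, 0.1106]
ee_rot: [-3.141, 0.001, -1.768]
force: [-0.0, -1.3, 6.2]
width: 0.04
[ 0.5654 -0.0508  0.1106]
t 9.82 pos [ 0.5577 -0.0922  0.1106] slide [-0.0842  0.0012 -0.    ] turn [-0.0001  0.0001  0.0002]
```

View pics/s6.png

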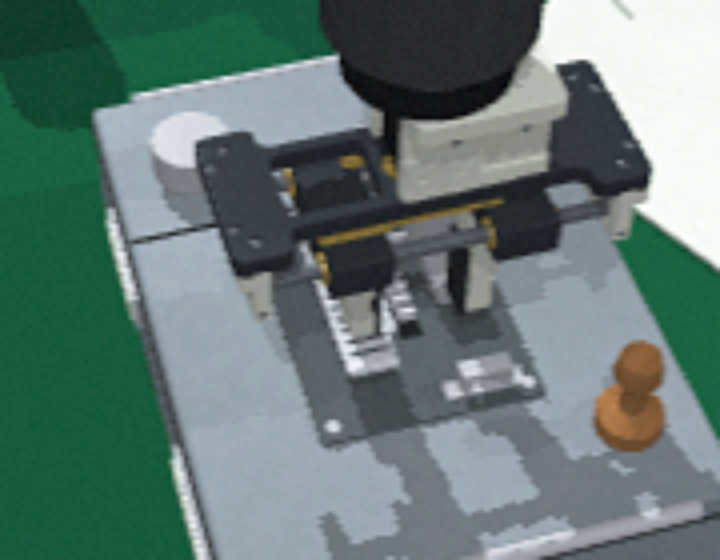

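View pics/s6o.png

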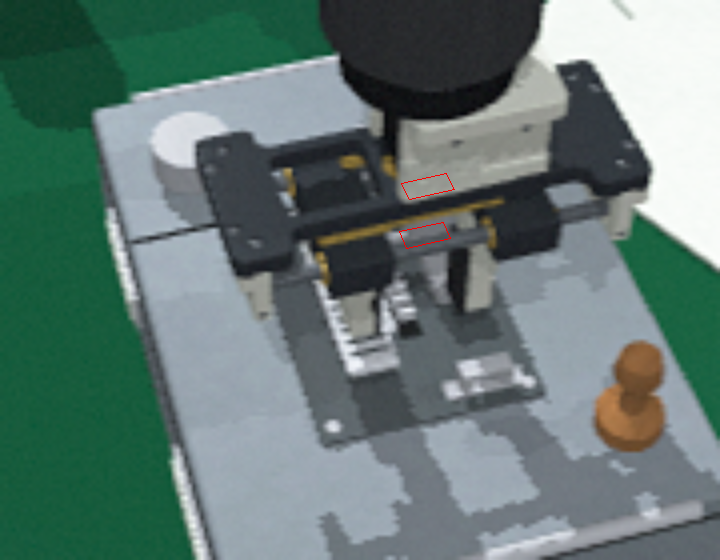

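```bash
python3 - <<'E'
from h import *
import cv2
a=cv2.resize(grab_frame('top')[185:295,270:430,::-1],None,fx=4.5,fy=4.5,interpolation=cv2.INTER_CUBIC)
cv2.imwrite('pics/t7.png',a)
cv2.imwrite('pics/w7.png',grab_frame('wrist')[:,:,::-1])
E
```

```text
(no output)
```

View pics/t7.png

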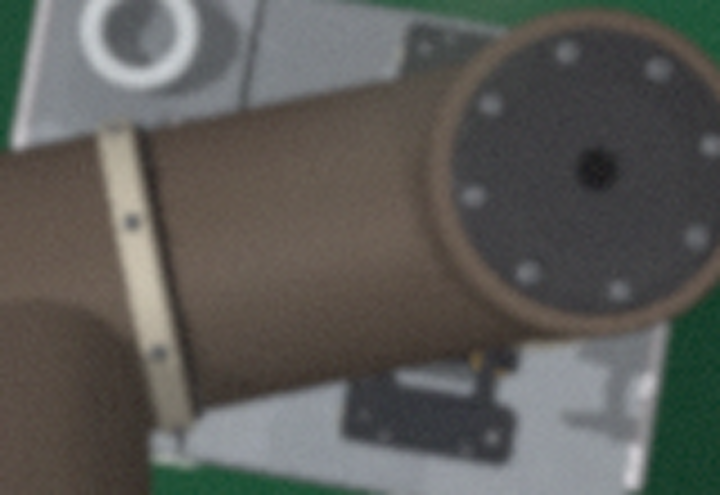

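View pics/w7.png

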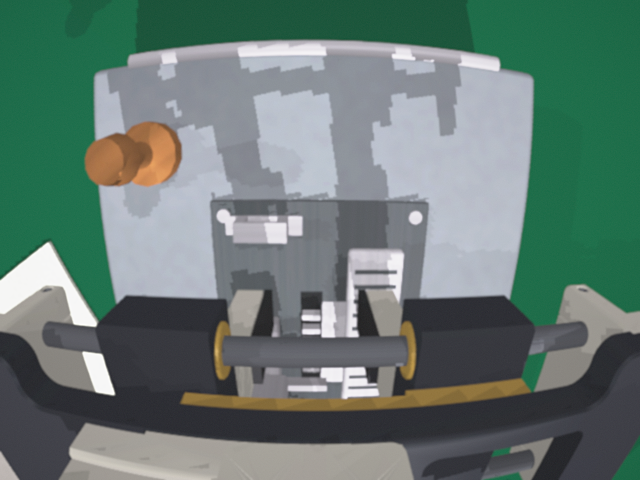

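```bash
python3 - <<'E'
import cv2,numpy as np
o=[cv2.resize(cv2.imread(f'pics/{n}.png')[190:400,220:420],None,fx=2,fy=2,interpolation=cv2.INTER_CUBIC) for n in('w2','w5')]
cv2.imwrite('pics/cmp.png',np.hstack(o))
E
```

```text
(no output)
```

View pics/cmp.png

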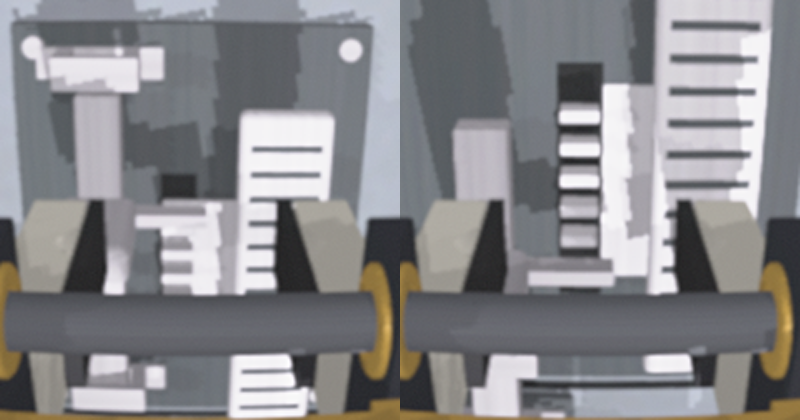

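```bash
python3 - <<'E'
from h import *
from scipy.optimize import least_squares
s=get_state();C=get_calibration('wrist')['pose']
def M(p,r):
    T=np.eye(4);T[:3,:3]=Ro.from_euler('xyz',r).as_matrix();T[:3,3]=p;return T
X=np.linalg.inv(M(s['eef_pos'],s['ee_rot']))@C
P2=M([.5548,-.0996,.1516],[3.14,-.001,-1.766])@X;P5=M([.565,-.0531,.1106],[-3.141,.0005,-1.7675])@X
z2=lambda a:np.array(a)/2.+[220,190]
# static check: plate screw, slot
m2=z2([(137,213),(207,213)]);m5=z2([(128,272),(213,272)])
def f(v):
    x1,x2,y,z,t=v
    return np.r_[projw(box([[x2,y,z],[x1,y,z]],BX),P2)-m2,projw(box([[x2,y+t,z],[x1,y+t,z]],BX),P5)-m5].ravel()
r=least_squares(f,[-.01,.01,-.035,.1,.045]);print('lug',r.x.round(4),r.fun.round(1))
# slot corner static
a2=z2([(162,175),(196,175)]);a5=z2([(158,63),(203,63)])
g=lambda v:np.r_[projw(box([[v[1],v[2],v[3]],[v[0],v[2],v[3]]],BX),P2)-a2,projw(box([[v[1],v[2]+v[4],v[3]],[v[0],v[2]+v[4],v[3]]],BX),P5)-a5].ravel()
r=least_squares(lambda v:np.r_[g(v),(v[3]-.083)*1e3],[-.01,.01,-.035,.083,0]);print('slot',r.x.round(4),r.fun.round(1))
b2=z2([(32,47),(350,50)])
for z in(.083,):print(projw(box([[.05,-.09,z]],BX),P2))
E
```

```text
lug [-0.0083  0.0115 -0.0445  0.1177  0.0435] [-0.3 -0.1 -0.5  0.1  0.2 -0.1  0.4  0.1]
slot [-0.0059  0.0055 -0.0419  0.083  -0.0001] [-0.1 -0.   0.2  0.   0.1 -0.  -0.2  0.   0. ]
[[229.92022029 205.74408746]]
```

```bash
python3 - <<'E'
from h import *
from scipy.optimize import least_squares
s=get_state();C=get_calibration('wrist')['pose']
def M(p,r):
    T=np.eye(4);T[:3,:3]=Ro.from_euler('xyz',r).as_matrix();T[:3,3]=p;return T
X=np.linalg.inv(M(s['eef_pos'],s['ee_rot']))@C
P2=M([.5548,-.0996,.1516],[3.14,-.001,-1.766])@X;P5=M([.565,-.0531,.1106],[-3.141,.0005,-1.7675])@X
for z in(.095,.1,.105,.11):
  for d in(-1,0,1):
    o=[least_squares(lambda y:projw(box([[.0016,y[0],z]],BX),P)[0,1]-m,[0.]).x[0] for P,m in((P2,296.5+d/2),(P5,326.-d/2))];print(z,d,np.round(o,4),round(o[1]-o[0],4))
E
```

```text
0.095 -1 [-0.0341  0.0123] 0.0465
0.095 0 [-0.0338  0.012 ] 0.0458
0.095 1 [-0.0334  0.0117] 0.0451
0.1 -1 [-0.0365  0.0095] 0.0459
0.1 0 [-0.0361  0.0092] 0.0453
0.1 1 [-0.0358  0.0089] 0.0446
0.105 -1 [-0.0388  0.0066] 0.0454
0.105 0 [-0.0385  0.0063] 0.0448
0.105 1 [-0.0381  0.006 ] 0.0441
0.11 -1 [-0.0412  0.0037] 0.0449
0.11 0 [-0.0408  0.0034] 0.0442
0.11 1 [-0.0405  0.0031] 0.0436
```

Comparing the two wrist images, the lug moved about 45 mm, while the fixed slot moved 0.1 mm. Together with the hard stop, that means the bolt is home. Next I'll release straight up.

```bash
python3 -m crank '[{"slide":[0,0,-0.02],"turn":[0,0,0],"fingers":-0.09},{"slide":[0,0,-0.06],"turn":[0,0,0],"fingers":-0.09},{"slide":[0,0,-0.12],"turn":[0,0,0],"fingers":-0.09},{"slide":[0,0,-0.2],"turn":[0,0,0],"fingers":-0.09},{"slide":[0,0,-0.24],"turn":[0,0,0],"fingers":-0.09}]'
python3 -m crank '[{"slide":[0.4,0,0],"turn":[0,0,0],"fingers":-0.09},{"slide":[0.4,0,0],"turn":[0,0,0],"fingers":-0.09},{"slide":[0.4,0,0],"turn":[0,0,0],"fingers":-0.09},{"slide":[0.4,0,0],"turn":[0,0,0],"fingers":-0.09},{"slide":[0.4,0,0],"turn":[0,0,0],"fingers":-0.09}]'
python3 -m crank '[{"slide":[0,0,0],"turn":[0,0,0],"fingers":-0.09},{"slide":[0,0,0],"turn":[0,0,0],"fingers":-0.09}]'
python3 - <<'E'
from h import *
import cv2
a=cv2.resize(grab_frame('top')[170:310,255:435,::-1],None,fx=4.2,fy=4.2,interpolation=cv2.INTER_CUBIC)
cv2.imwrite('pics/t8.png',a)
im=cv2.resize(grab_frame('side')[180:360,250:440,::-1],None,fx=3.3,fy=3.3,interpolation=cv2.INTER_CUBIC)
cv2.imwrite('pics/s8.png',im)
E
```

```text
t: 10.38
eef_pos: [0.5581, -0.0921, 0.2345]
ee_rot: [-3.139, 0.0, -1.767]
force: [0.6, 0.3, 1.4]
width: 0.0399
t: 10.8
eef_pos: [0.517, -0.2899, 0.2303]
ee_rot: [3.14, 0.001, -1.767]
force: [0.7, -0.4, -0.2]
width: 0.0401
t: 10.97
eef_pos: [0.5172, -0.2895, 0.2297]
ee_rot: [3.139, 0.001, -1.771]
force: [-0.1, 0.1, -0.9]
width: 0.0399
```

View pics/t8.png

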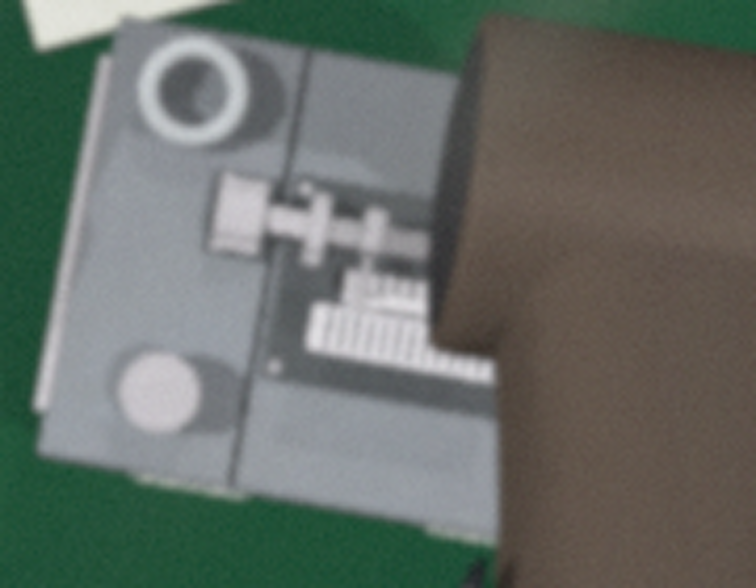

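View pics/s8.png

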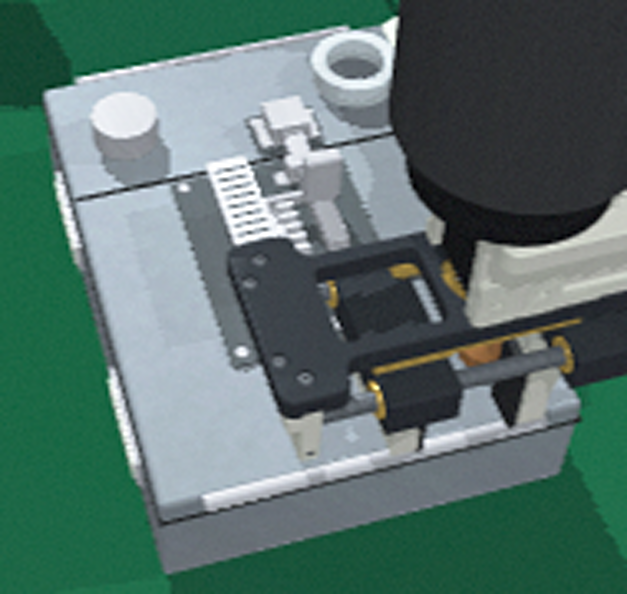

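The bolt is in the keeper. The knob moved 85 zoomed px, about 45 mm, and the catch's end corners are back where they were when it was up. The robot is touching nothing, so I'll hand in.

```bash
python3 -c "
from station import *
print(get_state()['force']);print(job_done())"
```

```text
[ 0.22359155 -0.47922127  0.14849331]
the job is handed in; nothing more can be done
None
```

The box is locked and the job is handed in, at about 11 s of the 35 s allowed. I pressed the catch about 9.5 mm down with one fingertip and pushed the knob +y with the other until it hit a hard stop. At the stop the push rose to 27 N with under 1 mm of movement. I then slid back off the knob with the catch still down, lifted straight up and moved clear.

**Checks that agreed:**
- **Bolt travel:** the wrist images showed the lug moving about 45 mm, and the top image showed the knob moving about 45 mm. The bolt is visibly in its keeper.
- **Catch:** the end I could see is back where it was before pressing. The arm hid the other end.
- **Robot:** it was reading about 0 N when I handed in.
- **Bystanders:** the tape and tin look unmoved. The stamp was mostly hidden by the gripper in the last pictures, and I did not check the tumbler, bottle, mouse or stapler again. The gripper stayed well above all of them.

**Checks that disagreed:**
- **Stop position:** by the arm's own position, the stop came about 2 mm short of where the fitted box pose put it. That is within the calibration and fingertip-width uncertainty.
- **Lug height:** one free fit of the lug gave 43.5 mm of travel, but at a height the lug cannot have. With a plausible height it gave 45 mm.

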